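# Seat the proud hearing aid and shut the charger

## Task

One of the four hearing aids in the charger stands proud of its bay. Press it down gently with the fingertips until it is fully seated like the others, without touching the other three, then gently push the charger's lid over and fully shut so that the aids can charge. Do not pull the aid out or lift anything, leave the things round the charger where they are, and finish clear of everything.

Things in the scene. Friction and masses are not known exactly. Their poses are not given: they have to be found in the camera images.
- charger: Off-white four-bay hearing-aid charger, 124 (x) x 214 (y) x 32 mm high; it stands firm on the desk and cannot slide or tip. Origin: centre of its underside; x points from the front (robot side) to the hinge side, y along the row of bays, z up. The dark deck is 29 mm above the desk; bay centres at x = -2 mm, y = +69, +23, -23, -69 mm. Any aid can be in any bay.
- proud_aid_top (a point): Highest point, in the middle of the arched back, of the aid to be pressed: a beige body 35 mm long (along the charger's x), 10 mm wide, with a thin clear ear hook at its front end. It starts 10 to 13 mm higher than the other three, which are alike; fully seated its top is 45.5 mm above the desk.
- proud_aid (a joint): Height (m) of that aid above fully seated: 0 is fully seated, against a hard stop. It slides straight up and down in its bay, held by about 2.5 N of friction where it is left; a press of 5 to 6 N seats it. More than 30 N harms it.
- aid_b_top (a point): Top of the back of another aid, seated; not to be touched.
- aid_c_top (a point): Top of the back of another aid, seated; not to be touched.
- aid_d_top (a point): Top of the back of another aid, seated; not to be touched.
- aid_b (a joint): Height (m) of that aid above fully seated; starts at 0.
- aid_c (a joint): Height (m) of that aid above fully seated; starts at 0.
- aid_d (a joint): Height (m) of that aid above fully seated; starts at 0.
- charger_lid (a joint): Lid angle (rad): 0 shut, 1.57 upright; starts at 1.95 to 2.15, leaning back away from the aids. Off-white shell with smoked window, 108 mm from hinge to free edge, 206 mm wide; outer face 24 mm from the plane of hinge and rim. A friction hinge (0.11 N m) holds it at any angle, so push it all the way; 1 to 3 N at the free edge moves it. Hard stop at 0.
- lid_hinge (a point): Middle of the lid's hinge line, which runs along the charger's y: 52 mm behind the charger's origin and 34 mm above the desk.
- lid_edge (a point): Middle of the lid's outer free edge: 108 mm from the hinge along the lid and on its outer face. With the lid open it is the uppermost rear edge of the lid; the lid can be pushed over from behind there. Shut, it is at the front, 58 mm above the desk.
- otoscope: Otoscope, 138 x 67 x 28 mm, white handle and black head, lying left of the charger; leave it. Origin: centre of its underside.
- stapler: Black stapler, 135 x 36 x 50 mm, right of the charger; leave it. Origin: centre of its underside.
- ear_bulb: Small white squeeze bulb with a red cap, 27 x 27 x 36 mm, just right of the charger; leave it. Origin: centre of its underside.

How it is judged:
On the way, in this order (a step that is already met when the one before it is completed fails the run):
1. the proud aid is pressed fully into its bay while the lid is open (value of joint proud_aid below 0.0015 m and value of joint charger_lid above 1.4 rad), for 0.2 s.
2. the lid is shut (value of joint charger_lid below 0.05 rad), for 0.2 s.
At the end, for the whole second after the job is handed in: All four aids are seated to within 1.5 mm, the lid is shut to within 0.05 rad (about 5 mm at its free edge), and the otoscope, stapler and bulb are within 15 mm of where they stood (value of joint each of proud_aid, aid_b, aid_c, aid_d below 0.0015 m and value of joint charger_lid below 0.05 rad and distance of each of otoscope, stapler, ear_bulb from where it was at the start of the episode below 0.015 m); the robot touches nothing.
It fails at once if another aid was touched (contact force between any of the arm, the fingers and aid_b above 0.3 N or contact force between any of the arm, the fingers and aid_c above 0.3 N or contact force between any of the arm, the fingers and aid_d above 0.3 N).
It fails at once if the proud aid was pulled up (value of joint proud_aid above 0.016 m).
It fails at once if the aid was pressed harder than 30 N, or the lid harder than 60 N (contact force between anything else and proud_aid above 30 N or contact force between anything else and charger_lid above 60 N).
It fails at once if the lid was slammed (faster than 4 rad/s) (velocity of joint charger_lid below -4 rad/s).
It fails at once if a thing round the charger was moved or lifted (distance of any of otoscope, stapler, ear_bulb from where it was at the start of the episode above 0.02 m).
It also fails if it takes over 51 s, if anything falls off the work surface, if the arm or the gripper's body presses on something with over 40 N, if the wrist force passes 120 N, or if a joint passes its speed limit or range.

## Robot

A 6-joint arm with a two-finger parallel gripper is mounted at the origin on a cart in front of the work surface, level with it; the furniture and walls round the work are solid. World frame = base frame: x ahead of the robot, y to its left, z up, the work surface at z = 0. Lengths are in m, angles in rad, forces in N, time in s.
With the tool pointing down it reaches from about 0.275 to 0.875 m from the base axis. Payload 12.5 kg.
Tool frame: the origin (TCP) lies on the centre line of the jaws, within the pads' length; the fingertips stand r.finger_overhang ahead of it and the grasp point (between the pads) lies 3 mm ahead of it (r.finger_overhang is the distance from the TCP to the fingertips, in m); z points along the fingers, y is the line along which they close (so a half turn about z gives the same grasp; the last joint's range is limited). The gripper opens to 85 mm and grips with 20 to 120 N. Pads are 22 mm wide; open, the fingers measure 114 mm over their backs; the gripper's body (76 mm by 85 mm) begins 54 mm behind the grasp point. The pads swing forward as they close: fully open they stand 13 mm farther back than shut.
Start: joints at [-1.333, 0.351, 1.652, -0, 1.139, -0.085], TCP at [0.174, -0.522, 0.253] pointing down, gripper open.
Joint ranges: [-2.75, 2.75], [-0.79, 2.1], [0.01, 2.65], [-1.57, 4.71], [0.07, 3.14], [-2.87, 2.87]. Speed limits (rad/s): [2.22, 2.22, 2.79, 3.14, 3.14, 3.14].

## Interface

Orientations are given as a unit quaternion [x, y, z, w].
In Python, from cell import r, optics gives the robot as it stands. The module is installed in compiled form; this text tells all that it offers. Calls block until the motion is done:
- r.move_to(position, orientation): joint-space move of the TCP to a pose.
- r.move_linear(position, rot=None, vel=0.15): straight line of the TCP; rot=None keeps the orientation; vel is the mean speed in m/s.
- r.set_joints(angles): joint-space move.
- r.set_gripper(opening, squeeze=None): opening from 0.0 (shut) to 1.0 (fully open); squeeze is the grip in N (None keeps the last); returns when the fingers have stopped.
- r.sleep(seconds).
- r.inverse_kinematics(position, orientation): joint angles nearest the present ones, or None.
- optics.get_image(name): name is "scene" or "side" or "wrist"; returns a dict with "pixels" (480x640x3 uint8, red, green, blue), "depth" (480x640 float32, m along the optical axis (not along the pixel's ray), 0 where there is no reading), "fx", "fy", "cx", "cy" (pixels), "camera_from_world" (4x4, takes a point from world to camera coordinates); the wrist camera has in their place "mount" (4x4, takes a point from camera to tool coordinates, whose origin is the TCP and whose axes are the flange's). Camera axes: x right, y down, z forward; pixel columns grow to the right and rows downward; lengths in m; the calibration is good to about 2 mm. A picture is of the moment at which its call begins: read the wrist's pose just before it.
A pose or a line that the arm cannot do raises r.PlanningError and nothing moves.
- r.hand_in(): hands the job in; it is judged then, once.
Readings, each from a call of its own:
- r.current_t(): time.
- r.current_q(): joint angles.
- r.current_qvel(): joint speeds.
- r.current_effort(): joint torques, N m.
- r.current_tool_pos(): TCP position.
- r.current_ee_rot(): TCP orientation.
- r.current_contact_force(): force on the tool from outside, world axes, zero at the start.
- r.current_torque(): the same for the moment, N m.
- r.current_opening(): opening from 0.0 (shut) to 1.0 (fully open).
- r.current_finger_force(): force on a finger pad.
Only numpy, scipy, OpenCV 4.12 (cv2) and the standard library are available. Lean on these libraries where they do the work, as an engineer would, in place of code of your own. Each camera call takes 0.05 s, during which the arm holds its last target. There are 200 camera calls.

## Working session

There is one attempt and no reset: what is moved stays moved. The work goes in short steps, each a Python script; the robot and the scene stay as the last script left them, time stands still between calls to the robot, and variables do not carry over. Pictures are saved under pics/ and viewed, at most 10 in all, crops included, and the job is handed in when it is done.

```bash
mkdir -p pics; cat > h.py <<'E'
import numpy as np, cv2
from cell import r, optics
def grab(n):
    d=optics.get_image(n)
    return d
def pts(d):
    z=d["depth"]; v,u=np.mgrid[:480,:640]
    P=np.stack([(u-d["cx"])/d["fx"]*z,(v-d["cy"])/d["fy"]*z,z,np.ones_like(z)],-1)
    return (P@np.linalg.inv(d["camera_from_world"]).T)[...,:3]
E
python3 - <<'E'
from h import *
for n in("scene","side"):
    d=grab(n); cv2.imwrite(f"pics/{n}0.png",d["pixels"][...,::-1]); np.savez(f"{n}.npz",**d)
    print(n,np.linalg.inv(d["camera_from_world"]).round(3),d["fx"],(d["depth"]>0).mean())
print(r.finger_overhang,r.current_ee_rot(),r.current_t())
E
```

```text
scene [[-0.542 -0.497  0.678 -0.323]
 [-0.84   0.335 -0.427  0.745]
 [-0.015 -0.801 -0.599  0.741]
 [ 0.     0.     0.     1.   ]] 599.6618890845274 0.996064453125
side [[-0.912 -0.186  0.366  0.132]
 [-0.409  0.361 -0.838  0.976]
 [ 0.024 -0.914 -0.405  0.421]
 [ 0.     0.     0.     1.   ]] 499.0662269895186 0.99623046875
0.022 [ 9.87006285e-01  1.60680816e-01 -2.58667577e-05 -5.18626788e-04] 0.1
```

View pics/scene0.png

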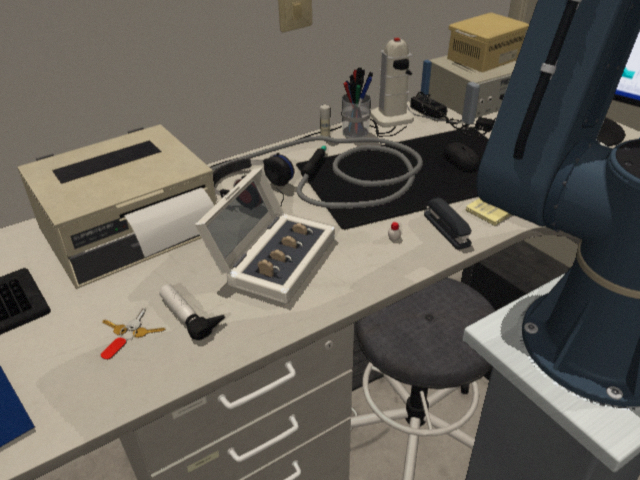

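View pics/side0.png

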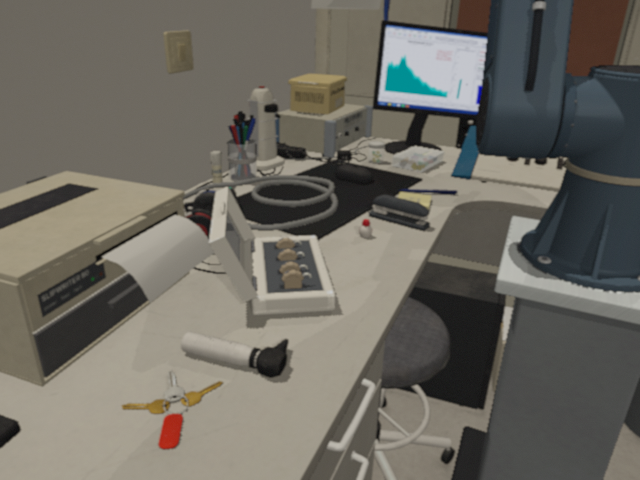

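The scene picture shows the charger around (285,255), with the lid leaning back and a printer close behind it. The beige aids are at about (302,228), (290,242), (278,253) and (267,267). The otoscope is at (190,310), the bulb at (394,232) and the stapler at (447,223).

```bash
python3 - <<'E'
from h import *
for n,box in(("scene",(195,160,345,305)),("side",(205,180,340,320))):
    d=dict(np.load(f"{n}.npz")); W=pts(d); hsv=cv2.cvtColor(d["pixels"],cv2.COLOR_RGB2HSV)
    m=np.zeros((480,640),bool); m[box[1]:box[3],box[0]:box[2]]=1
    g=d["pixels"].max(-1)
    dk=m&(g<110)&(abs(W[...,2]-.029)<.006)
    rim=m&(g>120)&(abs(W[...,2]-.032)<.006)
    for nm,k in(("deck",dk),("rim",rim)):
        P=W[k]; print(n,nm,k.sum(),np.median(P,0).round(4),cv2.minAreaRect(P[:,:2].astype(np.float32)*1000))
    b=(m&(hsv[...,1]>60)&(g>90)&(W[...,2]>.03)&(W[...,2]<.08)).astype(np.uint8)
    c,l,s,ce=cv2.connectedComponentsWithStats(b)
    for i in range(1,c):
        if s[i,4]>15:
            P=W[l==i]; print(s[i],ce[i].round(1),np.median(P,0).round(4),"zmax",np.percentile(P[:,2],[50,90,98]).round(4))
    img=d["pixels"][box[1]:box[3],box[0]:box[2],::-1]
    cv2.imwrite(f"pics/{n}c.png",cv2.resize(img,None,fx=4,fy=4,interpolation=cv2.INTER_CUBIC))
E
```

```text
scene deck 2867 [0.4763 0.3158 0.0272] ((579.8402709960938, 287.4994812011719), (301.40167236328125, 463.3298645019531), 55.59252166748047)
scene rim 2101 [0.4633 0.3473 0.0297] ((575.1370849609375, 284.34552001953125), (229.5764923095703, 476.09661865234375), 65.33042907714844)
[293 223  14  10  71] [299.6 227.1] [0.5007 0.2674 0.0385] zmax [0.0385 0.0426 0.0437]
[282 236  14  10  85] [288.8 240.3] [0.4758 0.307  0.0382] zmax [0.0382 0.0433 0.0445]
[270 250  15  10  83] [277.8 254. ] [0.4511 0.3448 0.0382] zmax [0.0382 0.0429 0.0439]
[258 260  15  15 131] [265.4 266. ] [0.4259 0.3845 0.0456] zmax [0.0456 0.0529 0.0544]
side deck 2352 [0.4774 0.3121 0.0293] ((594.3157348632812, 173.84507751464844), (250.8291778564453, 553.9431762695312), 20.14742088317871)
side rim 2267 [0.455  0.3664 0.0321] ((534.4254760742188, 289.1546936035156), (197.39959716796875, 350.0157775878906), 32.494991302490234)
[276 239  21  20 254] [286.2 249.3] [0.4889 0.3026 0.037 ] zmax [0.037  0.0437 0.0452]
[280 262  23  25 402] [291.4 274.6] [0.4347 0.3831 0.0418] zmax [0.0418 0.0518 0.0555]
```

View pics/scenec.png

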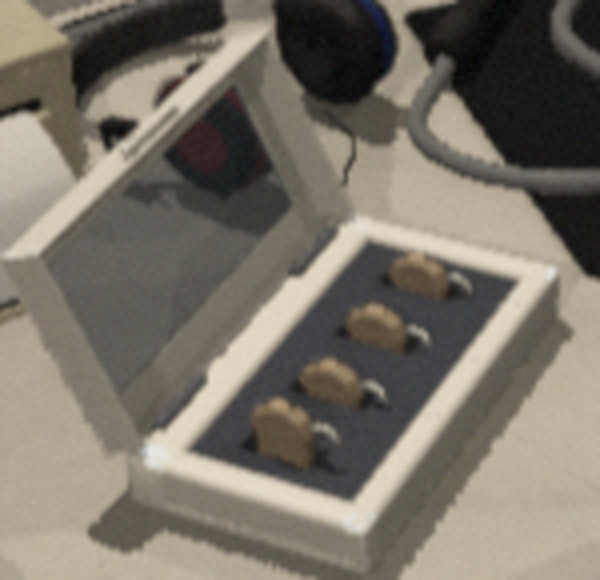

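View pics/sidec.png

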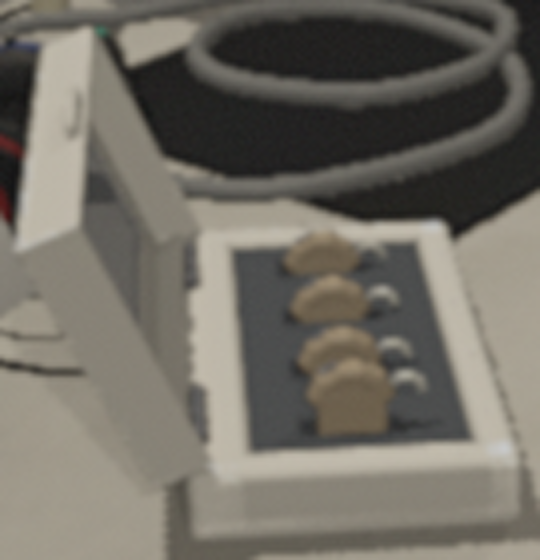

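The crops show the +y (left) aid standing proud, at scene crop (285,430). The lid leans back, and its top strip runs from (8,255) to (270,40). The rim corners are at about (360,222), (553,270), (358,527) and (150,452).

```bash
python3 - <<'E'
from h import *
def ray(d,u,v,z):
    T=np.linalg.inv(d["camera_from_world"]); k=T[:3,:3]@[(u-d["cx"])/d["fx"],(v-d["cy"])/d["fy"],1]
    return T[:3,3]+k*(z-T[2,3])/k[2]
S=dict(np.load("scene.npz")); D=dict(np.load("side.npz"))
# rim top outer corners, BR FR FL BL
for d,o,C in((S,(195,160),[(360,217),(556,271),(360,528),(142,455)]),(D,(205,180),[(198,232),(447,222),(520,452),(190,478)])):
    P=np.array([ray(d,o[0]+u/4,o[1]+v/4,.031)[:2] for u,v in C]); c=P.mean(0)
    y=P[2]+P[3]-P[0]-P[1]; x=P[0]+P[3]-P[1]-P[2]
    print(P.round(4).tolist(),c.round(4),"sizes",np.linalg.norm(x)/2,np.linalg.norm(y)/2,"yaw",np.degrees([np.arctan2(x[1],x[0]),np.arctan2(-y[0],y[1])]))
yaw=np.radians(32.5); ax=np.array([np.cos(yaw),np.sin(yaw)]); ay=np.array([-ax[1],ax[0]])
# centre estimate from 3 seated aids (median) + lid & surroundings in charger frame
c=np.array([.4777,.3071])-ay*-.023*-1 if 0 else np.array([.4758,.307])+ay*.023+ax*.002
c=np.array([.4758,.307])+ay*.023+ax*.002; print("c from aids",c)
for n,d in(("scene",S),("side",D)):
    W=pts(d); L=np.stack([(W[...,:2]-c)@ax,(W[...,:2]-c)@ay,W[...,2]],-1)
    m=(abs(L[...,1])<.1)&(L[...,0]>.04)&(L[...,0]<.16)&(L[...,2]>.05)&(L[...,2]<.17)
    Q=L[m]; print(n,"lid",m.sum(),"x pct",np.percentile(Q[:,0],[2,50,98]).round(3),"z",np.percentile(Q[:,2],[2,50,98,100]).round(3))
    for z in(.07,.09,.11,.125,.135):
        k=abs(Q[:,2]-z)<.004; print(z,np.percentile(Q[k,0],[3,20,50,97]).round(4) if k.sum()>5 else 0)
    # obstacles behind the lid
    for x0 in(.14,.16,.18,.2,.22,.25): 
        k=(abs(L[...,0]-x0)<.01)&(abs(L[...,1])<.1)
        if k.sum(): print(" behind",x0,k.sum(),[round(float(L[k&(abs(L[...,1]-yy)<.025)][:,2].max(initial=0)),3) for yy in(-.075,-.025,.025,.075)])
E
```

```text
[[0.5632, 0.2646], [0.4685, 0.2073], [0.3607, 0.3832], [0.4574, 0.4407]] [0.4625 0.3239] sizes 0.11159314057192914 0.20582238659683608 yaw [30.96592709 31.24251245]
[[0.5685, 0.2654], [0.4714, 0.2035], [0.363, 0.3771], [0.4635, 0.447]] [0.4666 0.3232] sizes 0.11871481437826673 0.20721321373635831 yaw [33.68485467 30.99334386]
c from aids [0.46512889 0.3274726 ]
scene lid 3600 x pct [0.081 0.101 0.158] z [0.052 0.091 0.131 0.136]
0.07 [0.0784 0.091  0.093  0.1557]
0.09 [0.0842 0.0997 0.1021 0.1578]
0.11 [0.0952 0.108  0.11   0.1586]
0.125 [0.096  0.1018 0.1077 0.1169]
0.135 [0.0952 0.0962 0.099  0.1038]
 behind 0.14 450 [0.0, 0.0, 0.115, 0.1]
 behind 0.16 1184 [0.0, 0.153, 0.122, 0.116]
 behind 0.18 1298 [0.0, 0.154, 0.153, 0.12]
 behind 0.2 1230 [0.152, 0.155, 0.154, 0.153]
 behind 0.22 1048 [0.153, 0.153, 0.154, 0.153]
 behind 0.25 540 [0.154, 0.153, 0.154, 0.154]
side lid 3041 x pct [0.072 0.108 0.159] z [0.053 0.096 0.133 0.138]
0.07 [0.072  0.0823 0.092  0.1554]
0.09 [0.0811 0.0965 0.132  0.1583]
0.11 [0.0898 0.1008 0.1448 0.159 ]
0.125 [0.098  0.1081 0.1121 0.1187]
0.135 [0.0969 0.0979 0.0998 0.104 ]
 behind 0.14 1347 [0.005, 0.005, 0.115, 0.099]
 behind 0.16 1688 [0.004, 0.155, 0.122, 0.115]
 behind 0.18 1733 [0.0, 0.155, 0.154, 0.121]
 behind 0.2 1501 [0.154, 0.154, 0.155, 0.152]
 behind 0.22 1606 [0.154, 0.155, 0.155, 0.154]
 behind 0.25 770 [0.154, 0.154, 0.154, 0.154]
```

```bash
cat >> h.py <<'E'
from scipy.spatial.transform import Rotation as R
yaw=np.radians(32); ax=np.array([np.cos(yaw),np.sin(yaw)]); ay=np.array([-ax[1],ax[0]]); c=np.array([.465,.3255])
OH=r.finger_overhang
def tip(x,y,z): return [*(c+x*ax+y*ay),z+OH]
def quat(k): return (R.from_euler('z',yaw+k*np.pi)*R.from_euler('x',np.pi)).as_quat()
def fz(): return np.array(r.current_contact_force())
E
python3 - <<'E'
from h import *
r.set_gripper(0.0)
best=None
for k in(0,1):
    q=r.inverse_kinematics(tip(-.002,.069,.18),quat(k)); print(k,q)
    if q is not None and (best is None or abs(q[5])<abs(best[1][5])): best=(k,q)
k=best[0]; print("k",k)
r.move_to(tip(-.002,.069,.18),quat(k)); print(r.current_t())
r.move_linear(tip(-.002,.069,.072),vel=.1)
print(r.current_t(),fz().round(2),r.current_tool_pos(),R.from_quat(r.current_ee_rot()).as_matrix().round(2).tolist())
T=R.from_quat(r.current_ee_rot()); p=np.array(r.current_tool_pos())
d=optics.get_image("side"); cv2.imwrite("pics/s1.png",cv2.resize(d["pixels"][160:320,180:380,::-1],None,fx=3.5,fy=3.5))
E
```

```text
0 [ 6.50188499e-01  4.49377964e-01  1.64104386e+00 -4.44089210e-16
  1.05117083e+00  1.66247947e+00]
1 [ 0.6501885   0.44937796  1.64104386  0.          1.05117083 -1.47911319]
k 1
4.15
5.3833 [-0.85 -0.26  0.12] [0.42702034 0.38317805 0.09458604] [[-0.85, -0.53, 0.0], [-0.53, 0.85, 0.0], [-0.0, 0.0, -1.0]]
```

View pics/s1.png

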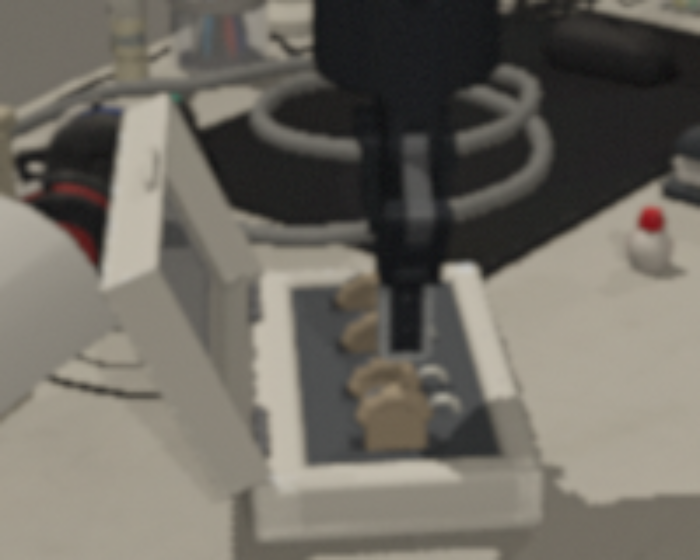

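The fingertip (403,355) is just above the proud aid's top (390,395). I'll check the projection before pressing.

```bash
python3 - <<'E'
from h import *
for n in("side","scene"):
    d=dict(np.load(f"{n}.npz"))
    for p in(tip(-.002,.069,.072-OH),tip(-.002,.069,.057-OH),tip(-.002,.023,.0455-OH),tip(-.002,-.069,.0455-OH)):
        q=d["camera_from_world"]@[*p,1]; u=np.array([d["fx"]*q[0]/q[2]+d["cx"],d["fy"]*q[1]/q[2]+d["cy"]])
        print(n,u.round(1), ((u-[180,160])*3.5).round(0) if n=="side" else ((u-[195,160])*4).round(0))
E
```

```text
side [295.2 261.3] [403. 354.]
side [295.1 270.1] [403. 385.]
side [292.4 262.6] [393. 359.]
side [287.7 238.2] [377. 274.]
scene [265.2 253.8] [281. 375.]
scene [265.8 260.3] [283. 401.]
scene [278.3 250.6] [333. 362.]
scene [300.4 223.9] [421. 255.]
```

```bash
python3 - <<'E'
from h import *
r.move_linear(tip(0,.069,.062),vel=.06); r.sleep(.1)
f0=fz(); print(f0.round(2),r.current_t()); z=.062; hit=0
while z>.041:
    z-=.001; r.move_linear(tip(0,.069,z),vel=.02)
    f=fz()-f0; print(round(z,4),np.round(f,1),round(r.current_tool_pos()[2]-OH,4))
    if f[2]>9: break
r.sleep(.3); print((fz()-f0).round(1),r.current_t())
E
```

```text
[ 0.39 -0.47 -0.2 ] 5.85
0.061 [-0.9  0.5  0.7] 0.061
0.06 [-0.4  0.9 -0.3] 0.06
0.059 [-0.7  0.4  0.4] 0.0589
0.058 [-0.8  0.2  0.4] 0.0579
0.057 [0.5 0.9 0.1] 0.0569
0.056 [ 0.4 -0.1 -0.6] 0.056
0.055 [ 0.4 -0.   1.3] 0.055
0.054 [-0.7  0.2  1. ] 0.054
0.053 [-0.2  0.6  1.1] 0.0529
0.052 [0.2 0.8 2.3] 0.0519
0.051 [0.7 1.4 0.4] 0.0509
0.05 [0.1 1.1 1.3] 0.0499
0.049 [-0.6  0.6  0.1] 0.0489
0.048 [-0.7  1.   1.3] 0.0479
0.047 [0.2 0.7 1.2] 0.0469
0.046 [-0.3  1.7  1.4] 0.0459
0.045 [-1.3 -1.4  7.5] 0.0453
0.044 [-3.5 -3.2 15.2] 0.0451
[-3.5 -2.1 16. ] 10.65
```

The aid reached its hard stop at 45.1 mm. Next I'll retreat, check the seating and survey the gap behind the lid.

```bash
python3 - <<'E'
from h import *
r.move_linear(tip(0,.069,.06),vel=.04); r.move_linear(tip(0,.069,.22),vel=.15)
r.move_to(tip(.15,-.075,.22),r.current_ee_rot()); print(r.current_t())
d=grab("side"); W=pts(d); 
cv2.imwrite("pics/s2.png",cv2.resize(d["pixels"][140:320,160:360,::-1],None,fx=3.3,fy=3.3))
S=dict(np.load("scene.npz"))
for n,w in(("scene",pts(S)),("side",pts(dict(np.load("side.npz"))))):
    L=np.stack([(w[...,:2]-c)@ax,(w[...,:2]-c)@ay,w[...,2]],-1)
    print(n)
    for y in(-.10,-.09,-.08,-.07,-.06,-.05,-.04):
        print(y,[round(float(L[(abs(L[...,1]-y)<.005)&(abs(L[...,0]-x)<.005)][:,2].max(initial=-1)),3) for x in np.arange(.09,.21,.01)])
E
```

```text
13.2583
scene
-0.1 [0.123, 0.131, 0.127, 0.123, -1.0, -1.0, -1.0, -1.0, -1.0, -1.0, -1.0, -1.0]
-0.09 [0.132, 0.131, 0.127, 0.124, -1.0, -1.0, -1.0, -1.0, -1.0, -1.0, -1.0, -1.0]
-0.08 [0.072, 0.132, 0.127, 0.123, -1.0, -1.0, -1.0, -1.0, -1.0, -1.0, -1.0, -1.0]
-0.07 [0.073, 0.131, 0.128, 0.123, -1.0, -1.0, -1.0, -1.0, -1.0, -1.0, -1.0, -1.0]
-0.06 [0.073, 0.131, 0.128, 0.123, -1.0, -1.0, -1.0, -1.0, -1.0, -1.0, -1.0, -1.0]
-0.05 [0.074, 0.132, 0.128, 0.123, -1.0, -1.0, -1.0, -1.0, -1.0, -1.0, 0.15, 0.152]
-0.04 [0.077, 0.132, 0.128, 0.123, -1.0, -1.0, -1.0, -1.0, -1.0, 0.152, 0.153, 0.153]
side
-0.1 [0.121, 0.133, 0.131, 0.125, 0.001, 0.001, -1.0, -1.0, -1.0, -1.0, -1.0, -1.0]
-0.09 [0.074, 0.133, 0.131, 0.126, 0.001, 0.002, 0.001, -1.0, -1.0, -1.0, -1.0, -1.0]
-0.08 [0.071, 0.133, 0.13, 0.126, 0.002, 0.002, 0.001, -1.0, -1.0, -1.0, -1.0, -1.0]
-0.07 [0.07, 0.133, 0.13, 0.126, 0.003, 0.004, 0.005, 0.0, -1.0, -1.0, -1.0, -1.0]
-0.06 [0.07, 0.134, 0.13, 0.126, 0.005, 0.003, 0.001, 0.003, -1.0, -1.0, -1.0, -1.0]
-0.05 [0.07, 0.133, 0.131, 0.126, 0.001, 0.004, 0.004, 0.004, 0.001, -1.0, -1.0, 0.154]
-0.04 [0.072, 0.133, 0.131, 0.126, 0.005, 0.005, 0.005, 0.002, 0.152, 0.153, 0.154, 0.154]
```

View pics/s2.png

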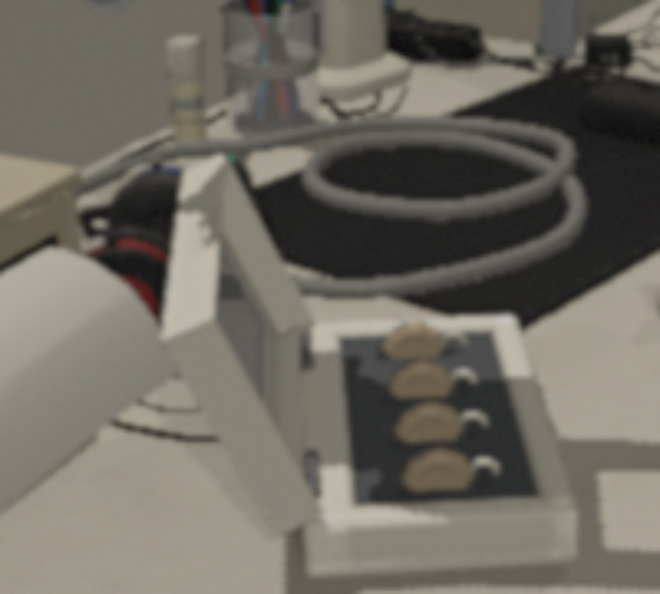

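The picture shows all four aids level and the lid still open. I'll check the headset's position, since it's partly hidden behind the lid, and then descend.

```bash
python3 - <<'E'
from h import *
w=pts(dict(np.load("scene.npz"))); L=np.stack([(w[...,:2]-c)@ax,(w[...,:2]-c)@ay,w[...,2]],-1)
k=(L[...,0]>.13)&(L[...,0]<.35)&(L[...,1]>-.25)&(L[...,1]<-.0)&(L[...,2]>.02)
Q=L[k]
for x in np.arange(.13,.35,.02): 
    print(round(x,2),[round(float(Q[(abs(Q[:,0]-x)<.01)&(abs(Q[:,1]-y)<.0125)][:,2].max(initial=0)),3) for y in np.arange(-.24,0,.025)])
d=grab("wrist"); cv2.imwrite("pics/w1.png",d["pixels"][...,::-1])
E
```

```text
0.13 [0.072, 0.072, 0.0, 0.0, 0.0, 0.0, 0.0, 0.0, 0.0, 0.0]
0.15 [0.073, 0.068, 0.0, 0.0, 0.0, 0.0, 0.0, 0.0, 0.0, 0.0]
0.17 [0.067, 0.0, 0.0, 0.0, 0.076, 0.069, 0.0, 0.0, 0.152, 0.154]
0.19 [0.0, 0.0, 0.0, 0.0, 0.066, 0.053, 0.0, 0.0, 0.154, 0.153]
0.21 [0.0, 0.0, 0.0, 0.0, 0.034, 0.039, 0.0, 0.153, 0.155, 0.153]
0.23 [0.0, 0.0, 0.0, 0.0, 0.029, 0.032, 0.0, 0.154, 0.153, 0.154]
0.25 [0.025, 0.0, 0.0, 0.0, 0.0, 0.0, 0.151, 0.154, 0.153, 0.153]
0.27 [0.028, 0.025, 0.025, 0.0, 0.0, 0.0, 0.154, 0.153, 0.154, 0.153]
0.29 [0.024, 0.026, 0.026, 0.0, 0.0, 0.15, 0.154, 0.153, 0.154, 0.155]
0.31 [0.0, 0.0, 0.0, 0.0, 0.0, 0.153, 0.153, 0.155, 0.155, 0.155]
0.33 [0.0, 0.0, 0.0, 0.0, 0.0, 0.153, 0.153, 0.156, 0.155, 0.155]
```

View pics/w1.png

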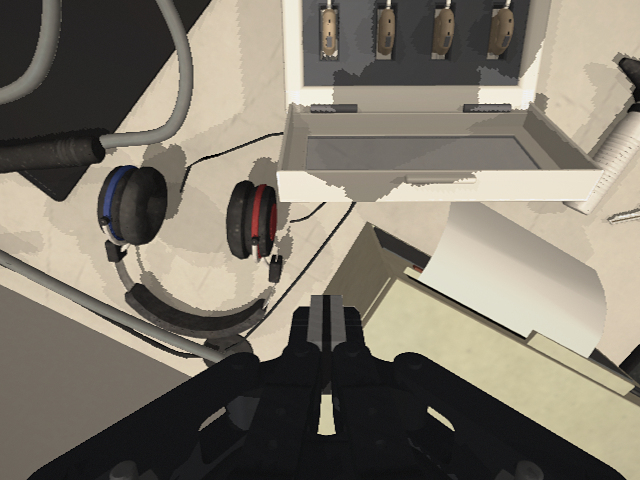

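The wrist view shows the gap behind the lid is clear: the fingertips (327,310) sit between the headset (260,220) and the printer corner (375,230), both outside the descent column. Now I'll push the lid over.

```bash
python3 - <<'E'
from h import *
Y=-.075; hx,hz=.052,.034
def lp(t,s,n): return np.array([hx-s*np.cos(t)+n*np.sin(t),hz+s*np.sin(t)+n*np.cos(t)])
r.move_linear(tip(.150,Y,.108),vel=.1); f0=fz(); print(r.current_t(),f0.round(1))
for t in np.arange(2.0,.05,-.1):
    if t>1.5: x,z=lp(t,.108,.024)+[.011,-.015]
    else: x,z=lp(t,.093,.024)+[.011,0]
    r.move_linear(tip(x,Y,z),vel=.06)
    f=fz()-f0; print(round(t,2),round(x,3),round(z,3),f.round(1),round(r.current_t(),2))
    if np.linalg.norm(f)>18: print("STOP");break
E
```

```text
14.625 [-1.4 -1.   1. ]
2.0 0.13 0.107 [ 1.2  1.2 -0.9] 15.11
1.9 0.121 0.113 [ 2.   0.9 -1.9] 15.44
1.8 0.111 0.119 [ 1.5  1.  -1.2] 15.78
1.7 0.101 0.123 [ 0.9  0.2 -1. ] 16.11
1.6 0.09 0.126 [ 1.   0.8 -0. ] 16.44
1.5 0.08 0.128 [ 0.7  1.8 -0.5] 16.76
1.4 0.071 0.13 [ 1.3  0.3 -1.4] 17.07
1.3 0.061 0.13 [ 1.   1.1 -1.1] 17.38
1.2 0.052 0.129 [ 1.7  0.6 -0.4] 17.68
1.1 0.042 0.128 [ 1.6  0.3 -1.3] 17.99
1.0 0.033 0.125 [ 1.2  0.4 -0.2] 18.3
0.9 0.024 0.122 [ 1.1  1.2 -2. ] 18.61
0.8 0.015 0.117 [ 1.8  1.2 -1.3] 18.92
0.7 0.007 0.112 [ 1.4  0.9 -0.7] 19.23
0.6 -0.0 0.106 [ 1.8  0.4 -1.5] 19.53
0.5 -0.007 0.1 [ 1.   0.3 -0.2] 19.84
0.4 -0.013 0.092 [ 1.3  1.5 -1.4] 20.15
0.3 -0.019 0.084 [ 1.4  0.5 -0.5] 20.46
0.2 -0.023 0.076 [ 1.3  0.8 -0.7] 20.77
0.1 -0.027 0.067 [ 1.8  2.  -1.6] 21.07
```

```bash
python3 - <<'E'
from h import *
Y=-.075; z=.067; f0=fz()
while z>.052:
    z-=.001; r.move_linear(tip(-.03,Y,z),vel=.03); f=fz()-f0; print(round(z,3),f.round(1),round(r.current_tool_pos()[2]-OH,4))
    if f[2]>10: break
r.sleep(.3); print(r.current_t(),(fz()-f0).round(1))
d=grab("side"); cv2.imwrite("pics/s3.png",cv2.resize(d["pixels"][140:320,160:360,::-1],None,fx=3.3,fy=3.3))
E
```

```text
0.066 [-0.7 -1.4  0.1] 0.066
0.065 [-0.8 -1.   0.7] 0.065
0.064 [ 0.1 -1.8  0.9] 0.0639
0.063 [-0.7 -1.5  1.2] 0.0629
0.062 [-0.5 -1.2  0.6] 0.0619
0.061 [-0.1 -1.4  0.8] 0.0609
0.06 [ 0.2 -2.5 -0.7] 0.0599
0.059 [-0.2 -1.5  0.9] 0.0589
0.058 [-0.1 -0.7  1.7] 0.058
0.057 [-3.4 -2.5 11.9] 0.0577
23.875 [-4.2 -3.  12. ]
```

View pics/s3.png

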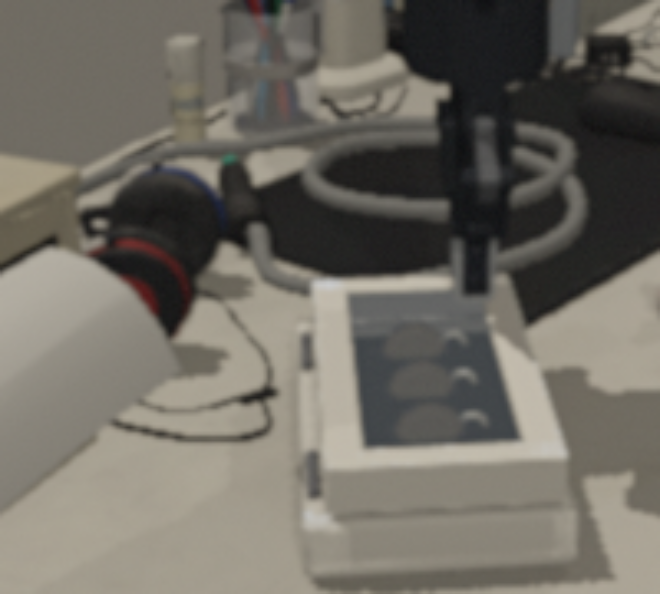

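The lid is shut flat against its hard stop at 57.7 mm. I'll retreat, check the lid height and hand in.

```bash
python3 - <<'E'
from h import *
r.move_linear(tip(-.03,-.075,.07),vel=.04); r.move_linear(tip(-.03,-.075,.25),vel=.15); r.sleep(.3)
w=pts(grab("side")); L=np.stack([(w[...,:2]-c)@ax,(w[...,:2]-c)@ay,w[...,2]],-1)
for x in(-.05,.045):
    k=(abs(L[...,0]-x)<.004)&(abs(L[...,1])<.09)&(L[...,2]<.1); print(x,np.median(L[k][:,2]).round(4))
print(r.current_t(),fz().round(1)); print(r.hand_in())
E
```

```text
-0.05 0.0583
0.045 0.0585
26.1 [0.1 0.4 0.2]
the job is handed in; nothing more can be done
None
```

The proud aid is pressed down to its stop, the lid is shut flat (about 58 mm high front and back), and the arm finished clear; I handed the job in at 26.1 s without rechecking the otoscope, stapler or bulb positions.

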